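# Lay out the tasting cups by colour

## Task

Four guests are coming for a tasting: take the four stainless steel cups and stand each one upright in the middle of the coaster of its own colour. Keep the cups upright and set them down rather than dropping them, and leave the two black plastic measuring cups where they stand, although they carry coloured bands too.

Things in the scene. Friction and masses are not known exactly. Their poses are not given: they have to be found in the camera images.
- cup_red: open double-walled stainless steel tasting cup with a red silicone band around it and red enamel inside; straight round wall, 58 mm outside diameter (59 mm over the band, which runs from 12 to 40 mm up), 60 mm tall, wall 4 mm, inner floor 25 mm up, 0.08 to 0.17 kg, loose, standing upright; origin at the centre of its underside, z up along its axis
- cup_blue: open double-walled stainless steel tasting cup with a blue silicone band around it and blue enamel inside; straight round wall, 58 mm outside diameter (59 mm over the band, which runs from 12 to 40 mm up), 60 mm tall, wall 4 mm, inner floor 25 mm up, 0.08 to 0.17 kg, loose, standing upright; origin at the centre of its underside, z up along its axis
- cup_yellow: open double-walled stainless steel tasting cup with a yellow silicone band around it and yellow enamel inside; straight round wall, 58 mm outside diameter (59 mm over the band, which runs from 12 to 40 mm up), 60 mm tall, wall 4 mm, inner floor 25 mm up, 0.08 to 0.17 kg, loose, standing upright; origin at the centre of its underside, z up along its axis
- cup_green: open double-walled stainless steel tasting cup with a green silicone band around it and green enamel inside; straight round wall, 58 mm outside diameter (59 mm over the band, which runs from 12 to 40 mm up), 60 mm tall, wall 4 mm, inner floor 25 mm up, 0.08 to 0.17 kg, loose, standing upright; origin at the centre of its underside, z up along its axis
- measure_red: black plastic measuring cup, black inside, with a red band; same outside shape and size as the steel cups (58 mm diameter, 60 mm tall), about 0.06 kg, loose; not to be moved; origin at the centre of its underside, z up
- measure_blue: black plastic measuring cup, black inside, with a blue band; same outside shape and size as the steel cups (58 mm diameter, 60 mm tall), about 0.06 kg, loose; not to be moved; origin at the centre of its underside, z up
- coaster_red: round flat coaster with a red top and a narrow cork edge, 90 mm in diameter, 5 mm thick (coloured top 82 mm across), fixed to the shelf; origin at the centre of its underside, z up
- coaster_blue: round flat coaster with a blue top and a narrow cork edge, 90 mm in diameter, 5 mm thick (coloured top 82 mm across), fixed to the shelf; origin at the centre of its underside, z up
- coaster_yellow: round flat coaster with a yellow top and a narrow cork edge, 90 mm in diameter, 5 mm thick (coloured top 82 mm across), fixed to the shelf; origin at the centre of its underside, z up
- coaster_green: round flat coaster with a green top and a narrow cork edge, 90 mm in diameter, 5 mm thick (coloured top 82 mm across), fixed to the shelf; origin at the centre of its underside, z up

How it is judged:
By the outcome, as a careful person would: the job done as asked, in the order asked, and still so for the second after the job is handed in, with the robot touching nothing.
It also fails if it takes over 120 s, if anything falls off the work surface, if the arm or the gripper's body presses on something with over 40 N, if the wrist force passes 120 N, or if a joint passes its speed limit or range.

## Robot

A 6-joint arm with a two-finger parallel gripper is mounted at the origin on the work surface. World frame = base frame: x ahead of the robot, y to its left, z up, the work surface at z = 0. Lengths are in m, angles in degrees, forces in N, time in s.
With the tool pointing down it reaches from about 0.375 to 0.9 m from the base axis. Payload 3.1 kg.
Tool frame: the origin (TCP) lies between the finger pads; the fingertips stand 11 mm ahead of it and the grasp point (between the pads) lies 8 mm behind it; x points along the fingers, y is the direction in which the jaws open and shut, and the axes are right-handed (so a half turn about x gives the same grasp; the last joint's range is limited). The gripper opens to 87 mm and grips with 3 to 60 N. Pads are 19 mm wide; open, the fingers measure 117 mm over their backs; the gripper's body (75 mm by 190 mm) begins 51 mm behind the grasp point.
Start: joints at [52.855, 30.224, 82.088, -0, 67.689, -10.227], TCP at [0.283, 0.557, 0.234] pointing down, gripper open.
Joint ranges: [-176.69, 176.69], [-43.24, 126.21], [12.49, 139.97], [-82, 262], [0, 151.66], [-163.58, 163.58]. Speed limits (degrees/s): [159.86, 159.86, 180, 180, 180, 180].

## Interface

Orientations are given as a 3x3 rotation matrix whose columns are the frame's x, y, z axes.
In Python, from rig import bot gives the robot as it stands.
- The arm moves only by the shell command python3 -m inch 'ROWS' [OPENING]. ROWS is a JSON object of lists of equal length, an entry for each row: "dp": the shift along the tool's x, y, z in mm, a list of three; "yaw": the turn about the tool's x in degrees. In form: {"dp": [[tx, ty, tz], ...], "yaw": [yaw, ...]}. A call has 1 to 20 rows; each row shifts and turns the commanded pose from where the row before left it, along the tool's axes as they then stand; what a row does not reach is not made up. A row lasts 1/12 s, in which the tool goes at most 41.7 mm and 7.16 degrees, less where a joint would pass 70% of its speed; a pose out of reach is approached as far as the arm can. A call is refused whole if a number of a shift passes 41.7 or a number of a turn 7.16, either way. A call with a gripper value outside its range is refused whole. OPENING is the finger opening in mm, from 0 to 87, set as the call begins (- or left out, the last holds). The fingers move at their own pace and stop on an object; the grip force is fixed at half the most. Time passes only in rows, so rows that do not move let the fingers close. It gives the time, the measured TCP pose, the force and the opening at its end, in the units of the state.
- bot.read_state(): the state, without advancing time (a new reading comes with each control period).
- bot.capture(name): name is "scene" or "top"; returns a dict with "color" (384x512x3 uint8, red, green, blue), "intrinsics" (3x3 intrinsics, pixels), "pose" (4x4, takes a point from camera to world coordinates). Camera axes: x right, y down, z forward; pixel columns grow to the right and rows downward; lengths in m; the calibration is good to about 2 mm. A picture is of the moment at which its call begins. There is no depth.
- bot.hand_in(): hands the job in, once; it reports no verdict.
The state is a dict: "time_s": time; "joint_positions": joint angles; "qvel": joint speeds; "tau": joint torques, N m; "position": TCP position; "tcp_rot": TCP orientation; "force": force on the tool from outside, world axes, zero at the start; "moment": the same for the moment, N m; "opening": opening from 0.0 (shut) to 1.0 (fully open).
Only numpy, scipy, OpenCV 4.12 (cv2) and the standard library are available. Lean on these libraries where they do the work, as an engineer would, in place of code of your own. Each camera call takes 0.05 s, during which the arm holds its last target.

## Working session

There is one attempt and no reset: what is moved stays moved. The work goes in short steps, Python scripts to look and compute and a shell command to move; the robot and the scene stay as the last step left them, time stands still between calls to the robot, and variables do not carry over. Pictures are saved under pics/ and viewed, and the job is handed in when it is done.

```bash
ls; mkdir -p pics; python3 - <<'E'
from rig import bot
import cv2,numpy as np,pickle
for n in("scene","top"):
    c=bot.capture(n); pickle.dump(c,open(f"pics/{n}0.pkl","wb"))
    cv2.imwrite(f"pics/{n}0.png",c["color"][:,:,::-1]); print(n,c["intrinsics"],c["pose"].round(3))
s=bot.read_state(); print(s)
E
```

```text
pics
scene [[474.02328847   0.         263.10665026]
 [  0.         474.02328847 193.20745955]
 [  0.           0.           1.        ]] [[ 0.326  0.763 -0.559  1.344]
 [ 0.945 -0.252  0.206 -0.281]
 [ 0.016 -0.595 -0.803  1.206]
 [ 0.     0.     0.     1.   ]]
top [[451.38093081   0.         252.29997105]
 [  0.         451.38093081 191.51610643]
 [  0.           0.           1.        ]] [[ 0.006 -0.993  0.119  0.372]
 [-1.    -0.004  0.014 -0.003]
 [-0.014 -0.119 -0.993  1.243]
 [ 0.     0.     0.     1.   ]]
{'time_s': 0.1, 'joint_positions': array([ 5.28558504e+01,  3.02722329e+01,  8.21472393e+01, -7.91456025e-04,
        6.76903821e+01, -1.02294386e+01]), 'qvel': array([ 0.05525335, -0.16199447, -0.13707124, -0.01864829,  0.0563968 ,
        0.04160099]), 'tau': array([-4.77244175e-04, -4.40989387e+01, -1.77149445e+01,  6.34966604e-02,
        5.34054113e-02, -1.35548643e-05]), 'position': array([0.28252912, 0.55679541, 0.23269458]), 'tcp_rot': array([[-1.14753309e-03,  4.52657898e-01,  8.91683526e-01],
       [-1.53604741e-03,  8.91682263e-01, -4.52659234e-01],
       [-9.99998162e-01, -1.88910962e-03, -3.27930915e-04]]), 'force': array([-0.50090658,  0.06885036, -0.0569781 ]), 'moment': array([ 0.00082803, -0.03533414,  0.03077182]), 'opening': 1.0016345685974823}
```

View pics/scene0.png

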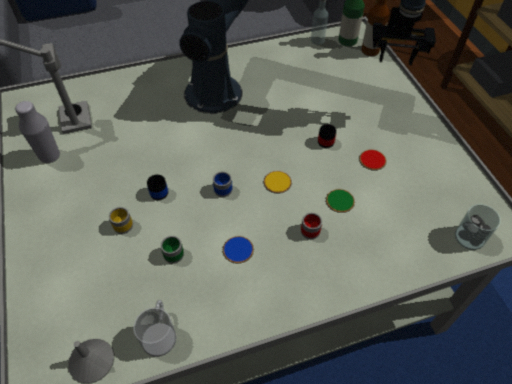

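View pics/top0.png

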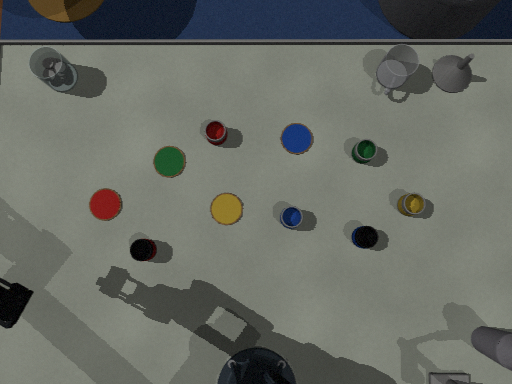

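The top view (right = −y, up = +x) shows four steel cups: red (216,132), blue (291,217), green (364,151), yellow (411,204). Black measuring cups are at (143,250) and (365,237). Coasters are red (106,204), green (169,161), yellow (227,208), blue (297,138).

```bash
python3 - <<'E'
import cv2,numpy as np,pickle
c=pickle.load(open("pics/top0.pkl","rb"));im=c["color"][:,:,::-1].copy()
P={'r':(216,132),'b':(291,217),'g':(364,151),'y':(411,204),'mr':(143,250),'mb':(365,237)}
rows=[cv2.resize(im[v-20:v+20,u-20:u+20],None,fx=6,fy=6,interpolation=cv2.INTER_CUBIC) for u,v in P.values()]
a=np.vstack([np.hstack(rows[:3]),np.hstack(rows[3:])]);cv2.imwrite("pics/topz.png",a)
c=pickle.load(open("pics/scene0.pkl","rb"));im=c["color"][:,:,::-1].copy()
P={'r':(312,226),'b':(223,184),'g':(172,249),'y':(121,220),'mr':(327,135),'mb':(158,187)}
rows=[cv2.resize(im[v-20:v+20,u-20:u+20],None,fx=6,fy=6,interpolation=cv2.INTER_CUBIC) for u,v in P.values()]
a=np.vstack([np.hstack(rows[:3]),np.hstack(rows[3:])]);cv2.imwrite("pics/scz.png",a)
E
```

```text
(no output)
```

View pics/topz.png

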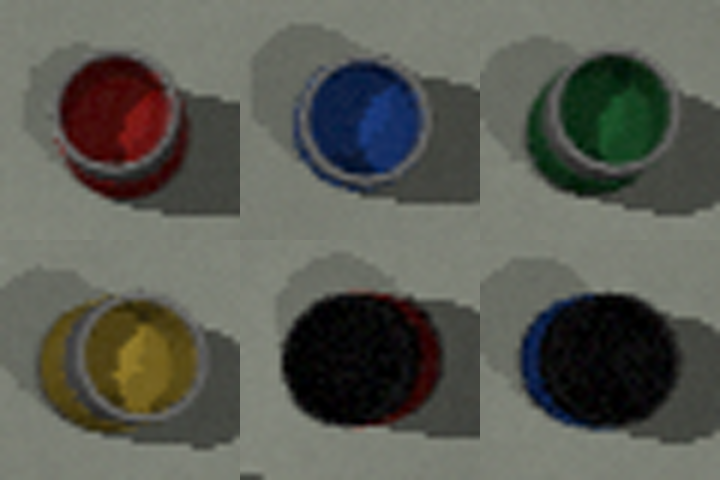

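View pics/scz.png

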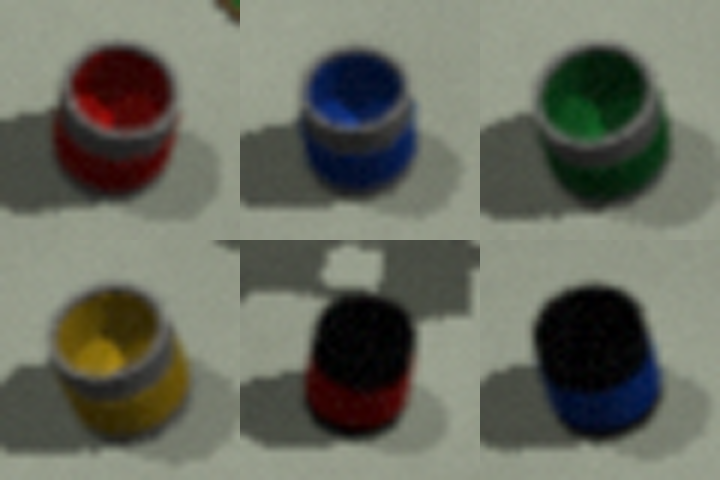

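```bash
cat > h.py <<'E'
import cv2,numpy as np
HUE={'red':(170,8),'blue':(105,130),'yellow':(15,35),'green':(45,90)}
def cast(c,uv,z):
    K,T=c["intrinsics"],c["pose"]; uv=np.atleast_2d(uv).astype(float)
    d=np.linalg.solve(K,np.c_[uv,np.ones(len(uv))].T); d=T[:3,:3]@d; o=T[:3,3]
    return (o[:,None]+d*((z-o[2])/d[2])).T
def mask(c,col):
    f=4; im=cv2.resize(c["color"],None,fx=f,fy=f,interpolation=cv2.INTER_CUBIC)
    h=cv2.cvtColor(im,cv2.COLOR_RGB2HSV); lo,hi=HUE[col]; H=h[...,0]
    m=((H>=lo)&(H<=hi)) if lo<hi else ((H>=lo)|(H<=hi))
    return (m&(h[...,1]>110)&(h[...,2]>25)).astype(np.uint8)
def blobs(c,col,z):
    """hull of each colour blob cast to plane z, circle through area/centroid"""
    m=mask(c,col); cs,_=cv2.findContours(m,cv2.RETR_EXTERNAL,cv2.CHAIN_APPROX_NONE)
    out=[]
    for k in cs:
        if cv2.contourArea(k)<600: continue
        uv=(cv2.convexHull(k)[:,0]+0.5)/4-0.5
        W=cast(c,uv,z)[:,:2].astype(np.float32)
        (e,ax,an)=cv2.fitEllipse(cast(c,(k[:,0]+0.5)/4-0.5,z)[:,:2].astype(np.float32)*1000)
        M=cv2.moments(W.reshape(-1,1,2)*1000); 
        out.append((uv.mean(0).round(0),np.round([M['m10']/M['m00'],M['m01']/M['m00']],1),round(2*np.sqrt(M['m00']/np.pi),1),np.round(e,1),np.round(ax,1)))
    return out
E
python3 - <<'E'
import pickle
from h import *
for n in("top","scene"):
    c=pickle.load(open(f"pics/{n}0.pkl","rb"))
    for col in HUE:
        for z in(.005,.06):
            for b in blobs(c,col,z):
                print(n,col,z,*b)
E
```

```text
top red 0.005 [151. 250.] [359.7 296. ] 44.4 [359.8 317. ] [60.7 74.9]
top red 0.005 [104. 203.] [484.2 423.2] 83.3 [484.2 423.1] [82.6 82.8]
top red 0.005 [218. 140.] [669.4 111.4] 39.9 [698.7 122.7] [65.5 89.8]
top red 0.005 [215. 130.] [693.9 121.3] 50.6 [693.9 121.3] [49.8 50.3]
top red 0.06 [151. 250.] [360.3 282.7] 42.4 [360.4 302.8] [58.  71.5]
top red 0.06 [104. 203.] [479.2 404.2] 79.6 [479.2 404.2] [79.  79.1]
top red 0.06 [218. 140.] [656.2 106.3] 38.1 [684.2 117.1] [62.6 85.8]
top red 0.06 [215. 130.] [679.6 115.8] 48.3 [679.6 115.8] [47.6 48.1]
top blue 0.005 [357. 237.] [ 395.4 -273.2] 41.3 [ 398.1 -300. ] [62.9 82.8]
top blue 0.005 [291. 216.] [452.1 -93. ] 50.2 [452.1 -93. ] [49.3 50.4]
top blue 0.005 [296. 137.] [ 671.7 -107.4] 80.8 [ 671.8 -107.4] [80.  80.6]
top blue 0.005 [485.  27.] [1009.5 -669.9] 119.7 [1007.6 -672.1] [ 98.8 188.1]
top blue 0.005 [130.  26.] [1023.1  181.3] 414.6 [1022.5  117.2] [ 128.6 1561.9]
top blue 0.06 [357. 237.] [ 394.4 -261.2] 39.5 [ 396.9 -286.8] [60.2 79.2]
top blue 0.06 [291. 216.] [448.5 -89. ] 48.0 [448.5 -89. ] [47.1 48.1]
top bl
[... 3969 characters left out ...]
9]
scene green 0.005 [171. 244.] [ 598.4 -288.7] 46.4 [ 598.4 -288.8] [44.9 47.2]
scene green 0.005 [341. 200.] [607.6 248.4] 80.2 [607.7 248.4] [79.5 79.9]
scene green 0.005 [347.  42.] [-128.9  616.6] 61.7 [-127.4  615. ] [50.2 76.9]
scene green 0.005 [353.  10.] [-339.2  746.2] 120.4 [-340.4  746.7] [ 93.6 153.8]
scene green 0.06 [173. 257.] [ 670. -288.] 40.7 [ 663.2 -287.6] [46.  48.6]
scene green 0.06 [171. 244.] [ 632.5 -288.4] 44.3 [ 632.6 -288.4] [42.8 45. ]
scene green 0.06 [341. 200.] [641.3 224.2] 76.6 [641.4 224.2] [75.9 76.2]
scene green 0.06 [347.  42.] [-61.5 575.6] 58.9 [-60.1 574. ] [47.9 73.4]
scene green 0.06 [353.  10.] [-262.1  699.2] 114.9 [-263.3  699.6] [ 89.3 146.7]
```

```bash
cat > st.py <<'E'
from rig import bot
import numpy as np,sys
s=bot.read_state();p=s["position"]*1000;R=s["tcp_rot"]
print("t",round(s["time_s"],2),"p",p.round(1),"open",round(s["opening"]*87,1),"F",s["force"].round(1),"J",s["joint_positions"].round(0))
print("y,z axes",R[:,1].round(3),R[:,2].round(3))
if len(sys.argv)>3:
    print("tool delta",(R.T@(np.array(list(map(float,sys.argv[1:4])))-p)).round(1))
E
python3 -m inch '{"dp":[[0,0,0],[0,0,0],[0,0,0],[0,0,0],[5,-27.5,25],[5,-27.5,25],[5,-27.5,25],[5,-27.5,25],[5,-27.5,25],[5,-27.5,25],[5,-27.5,25],[5,-27.5,25],[5,-27.5,25],[5,-27.5,25],[5,-27.5,25],[5,-27.5,25],[5,-27.5,25],[5,-27.5,25],[5,-27.5,25],[5,-27.5,25]],"yaw":[-6.7,-6.7,-6.7,-6.8,0,0,0,0,0,0,0,0,0,0,0,0,0,0,0,0]}'
python3 -m inch '{"dp":[[0,0,0],[0,0,0]],"yaw":[0,0]}'
python3 st.py 681.5 115.3 27
```

```text
time_s: 1.77
position: [0.6834, 0.1156, 0.1527]
tcp_rot: [[-0.001, 0.001, 1.0], [0.0, 1.0, -0.001], [-1.0, 0.0, -0.001]]
force: [0.9, -0.0, 0.3]
opening: 1.001
time_s: 1.93
position: [0.6836, 0.1148, 0.1522]
tcp_rot: [[-0.001, 0.004, 1.0], [0.0, 1.0, -0.004], [-1.0, 0.0, -0.001]]
force: [-0.8, 0.0, 0.1]
opening: 1.002
t 1.93 p [683.6 114.8 152.2] open 87.2 F [-0.8  0.   0.1] J [  0.  41.  75.   0.  64. -89.]
y,z axes [0.004 1.    0.   ] [ 1.    -0.004 -0.001]
tool delta [125.2   0.5  -1.9]
```

```bash
python3 -m inch '{"dp":[[15,0,-2],[20,0,0],[20,0,0],[20,0,0],[20,0,0],[15,0,0],[10,0,0],[5,0,0],[0,0,0],[0,0,0]],"yaw":[0,0,0,0,0,0,0,0,0,0]}'
python3 st.py 681.5 115.3 27
python3 - <<'E'
from rig import bot
import cv2
c=bot.capture("scene")["color"][:,:,::-1]
cv2.imwrite("pics/a1.png",cv2.resize(c[100:290,200:440],None,fx=3,fy=3))
E
```

```text
time_s: 2.77
position: [0.6811, 0.1174, 0.0291]
tcp_rot: [[0.001, 0.0, 1.0], [0.0, 1.0, -0.0], [-1.0, 0.0, 0.001]]
force: [0.5, 0.4, 1.0]
opening: 0.997
t 2.77 p [681.1 117.4  29.1] open 86.8 F [0.5 0.4 1. ] J [  1.  49.  79.   0.  51. -89.]
y,z axes [0. 1. 0.] [ 1.    -0.     0.001]
tool delta [ 2.1 -2.1  0.4]
```

View pics/a1.png

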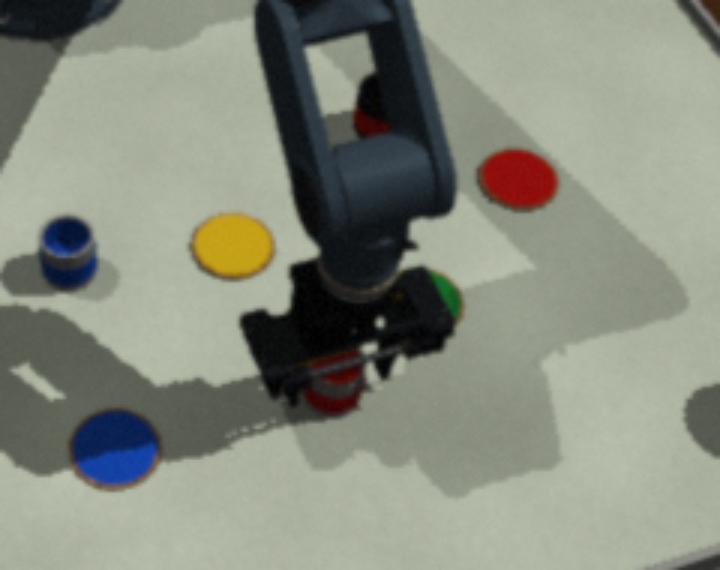

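The gripper straddles the red cup, which is visible between the fingers at about (335,385) in the enlarged view. I'll close it.

```bash
python3 -m inch '{"dp":[[0,0,0],[0,0,0],[0,0,0],[0,0,0],[0,0,0],[0,0,0],[0,0,0],[0,0,0]],"yaw":[0,0,0,0,0,0,0,0]}' 45
python3 st.py 
python3 -m inch '{"dp":[[-5,0,0],[-10,0,0],[-15,0,0],[-20,0,0],[-20,0,0],[-15,0,0],[-5,0,0],[0,0,0],[0,0,0]],"yaw":[0,0,0,0,0,0,0,0,0]}'
python3 st.py 485.7 423 122
```

```text
time_s: 3.48
position: [0.681, 0.1168, 0.029]
tcp_rot: [[0.0, 0.0, 1.0], [-0.001, 1.0, -0.0], [-1.0, -0.001, 0.0]]
force: [-0.5, -1.2, 2.6]
opening: 0.667
t 3.48 p [681.  116.8  29. ] open 58.0 F [-0.5 -1.2  2.6] J [  0.  49.  79.  -0.  51. -89.]
y,z axes [ 0.     1.    -0.001] [ 1. -0.  0.]
time_s: 4.23
position: [0.6806, 0.1173, 0.119]
tcp_rot: [[0.0, 0.0, 1.0], [0.0, 1.0, -0.0], [-1.0, 0.0, 0.0]]
force: [-0.7, -0.6, -1.8]
opening: 0.668
t 4.23 p [680.6 117.3 119. ] open 58.1 F [-0.7 -0.6 -1.8] J [  1.  43.  77.   0.  60. -89.]
y,z axes [0. 1. 0.] [ 1. -0.  0.]
tool delta [  -3.   305.6 -194.9]
```

```bash
python3 -m inch '{"dp":[[0,10,-6],[0,15,-10],[0,20,-13],[0,20,-13],[0,20,-13],[0,20,-13],[0,20,-13],[0,20,-13],[0,20,-13],[0,20,-13],[0,20,-13],[0,20,-13],[0,20,-13],[0,20,-13],[0,20,-13],[0,12,-6],[0,8.5,-4],[0,0,0],[0,0,0]],"yaw":[0,0,0,0,0,0,0,0,0,0,0,0,0,0,0,0,0,0,0]}'
python3 st.py 485.4 423 34
python3 - <<'E'
from rig import bot
import cv2,pickle
for n in("scene","top"):
    c=bot.capture(n); pickle.dump(c,open(f"pics/{n}2.pkl","wb"))
    cv2.imwrite(f"pics/{n}2.png",c["color"][:,:,::-1])
E
```

```text
time_s: 5.82
position: [0.4856, 0.4227, 0.1182]
tcp_rot: [[-0.0, -0.001, 1.0], [-0.001, 1.0, 0.001], [-1.0, -0.001, -0.0]]
force: [0.4, 0.0, -1.7]
opening: 0.662
t 5.82 p [485.6 422.7 118.2] open 57.6 F [ 0.4  0.  -1.7] J [ 31.  40.  85.  -0.  56. -59.]
y,z axes [-0.001  1.    -0.001] [ 1.     0.001 -0.   ]
tool delta [84.2  0.3 -0.2]
```

View pics/scene2.png

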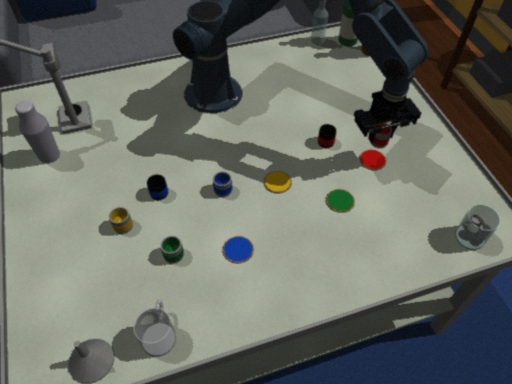

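The red cup is held upright above the red coaster, with the coaster at (373,159). Lowering.

```bash
python3 -m inch '{"dp":[[10,0,0],[18,0,0],[18,0,0],[15,0,0],[10,0,0],[6,0,0],[3,0,0],[1,0,0],[1,0,0],[1,0,0],[0,0,0],[0,0,0]],"yaw":[0,0,0,0,0,0,0,0,0,0,0,0]}'
python3 st.py 485.4 423 34
```

```text
time_s: 6.92
position: [0.4861, 0.423, 0.0362]
tcp_rot: [[0.001, 0.0, 1.0], [0.001, 1.0, -0.0], [-1.0, 0.001, 0.001]]
force: [-1.0, -0.4, -0.5]
opening: 0.669
t 6.92 p [486.1 423.   36.2] open 58.2 F [-1.  -0.4 -0.5] J [ 31.  46.  87.   0.  47. -59.]
y,z axes [0.    1.    0.001] [ 1.    -0.     0.001]
tool delta [ 2.2 -0.  -0.7]
```

```bash
python3 -m inch '{"dp":[[0.7,0,0],[0.7,0,0],[0.6,0,0],[0,0,0],[0,0,0]],"yaw":[0,0,0,0,0]}'; python3 st.py 485.4 423 34
```

```text
time_s: 7.33
position: [0.486, 0.4229, 0.034]
tcp_rot: [[0.0, 0.0, 1.0], [0.0, 1.0, -0.0], [-1.0, 0.0, 0.0]]
force: [-1.1, 0.1, 2.6]
opening: 0.665
t 7.33 p [486.  422.9  34. ] open 57.8 F [-1.1  0.1  2.6] J [ 31.  46.  87.   0.  47. -59.]
y,z axes [0. 1. 0.] [ 1. -0.  0.]
tool delta [-0.   0.1 -0.6]
```

```bash
python3 -m inch '{"dp":[[0,0,0],[0,0,0],[0,0,0],[0,0,0],[0,0,0],[0,0,0],[-10,0,0],[-20,0,0],[-25,0,0],[-25,0,0],[-20,0,0],[0,0,0]],"yaw":[0,0,0,0,0,0,0,0,0,0,0,0]}' 87
python3 st.py 450.6 -89.3 134
python3 -m inch '{"dp":[[0,-15,-2],[0,-25,-2],[0,-30,-2],[0,-30,-2],[0,-30,-2],[0,-30,-2],[0,-30,-2],[0,-30,-2],[0,-30,-2],[0,-30,-2],[0,-30,-2],[0,-30,-2],[0,-30,-2],[0,-30,-2],[0,-30,-2],[0,-30,-2],[0,-25,-2],[0,-17,-1],[0,-10,0],[0,0,0]],"yaw":[0,0,0,0,0,0,0,0,0,0,0,0,0,0,0,0,0,0,0,0]}'
python3 st.py 450.6 -89.3 29
python3 - <<'E'
from rig import bot
import cv2,pickle
from h import *
C={n:bot.capture(n) for n in("scene","top")}
cv2.imwrite("pics/a3.png",np.hstack([C["scene"]["color"][100:300,250:450,::-1],C["top"]["color"][100:300,50:250,::-1]]).repeat(2,0).repeat(2,1))
for n in C:
    for b in blobs(C[n],"red",.065): print(n,*b)
E
```

```text
time_s: 8.33
position: [0.4886, 0.4245, 0.1392]
tcp_rot: [[0.009, 0.0, 1.0], [0.005, 1.0, -0.0], [-1.0, 0.005, 0.009]]
force: [0.1, 0.3, -0.1]
opening: 1.001
t 8.33 p [488.6 424.5 139.2] open 87.1 F [ 0.1  0.3 -0.1] J [ 31.  38.  84.   0.  58. -59.]
y,z axes [0.    1.    0.005] [ 1.    -0.     0.009]
tool delta [   2.1 -513.9  -38. ]
time_s: 10.0
position: [0.4512, -0.0911, 0.1336]
tcp_rot: [[0.001, 0.003, 1.0], [-0.001, 1.0, -0.003], [-1.0, -0.001, 0.001]]
force: [-0.4, 0.6, -0.6]
opening: 0.998
t 10.0 p [451.2 -91.1 133.6] open 86.8 F [-0.4  0.6 -0.6] J [ -25.   27.  111.   -0.   42. -115.]
y,z axes [ 0.003  1.    -0.001] [ 1.    -0.003  0.001]
tool delta [104.6   1.8  -0.7]
scene [372. 160.] [532.9 385.2] 75.7 [534.8 383.7] [67.  82.5]
scene [377. 147.] [489.3 423.1] 44.4 [489.3 423.2] [43.4 44.7]
scene [325. 142.] [409.8 278.3] 53.0 [410.7 278. ] [48.9 57.1]
top [ 96. 201.] [484.6 423.9] 47.9 [484.7 424.1] [47.4 47.7]
top [108. 205.] [477.6 398.2] 74.3 [478.3 400.9] [74.  75.7]
```

View pics/a3.png

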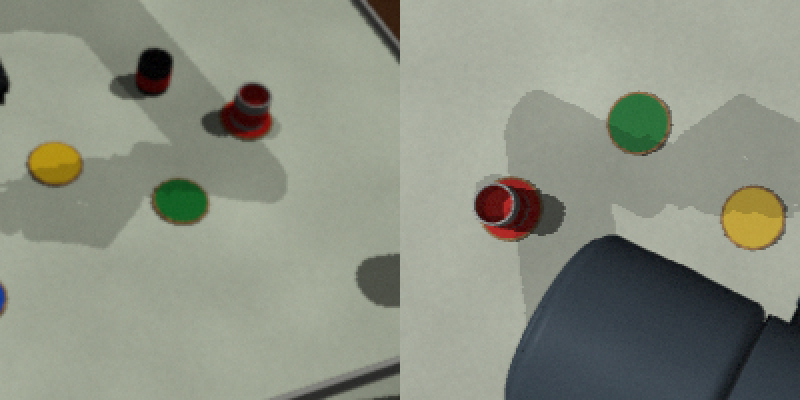

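The red cup stands upright in the middle of its coaster; both views agree to about 1–2 mm. Now the blue cup.

```bash
python3 -m inch '{"dp":[[15,0,0],[20,0,0],[20,0,0],[20,0,0],[15,0,0],[10,0,0],[5,0,0],[0,0,0],[0,0,0]],"yaw":[0,0,0,0,0,0,0,0,0]}'
python3 st.py 450.6 -89.3 29
python3 -m inch '{"dp":[[0,0,0],[0,0,0],[0,0,0],[0,0,0],[0,0,0],[0,0,0],[0,0,0],[0,0,0]],"yaw":[0,0,0,0,0,0,0,0]}' 45
python3 st.py 
```

```text
time_s: 10.85
position: [0.4507, -0.0884, 0.0286]
tcp_rot: [[-0.0, -0.001, 1.0], [0.0, 1.0, 0.001], [-1.0, 0.0, -0.0]]
force: [0.0, 0.0, 0.4]
opening: 1.001
t 10.85 p [450.7 -88.4  28.6] open 87.1 F [0.  0.  0.4] J [ -25.   40.  114.    0.   26. -115.]
y,z axes [-0.001  1.     0.   ] [ 1.     0.001 -0.   ]
tool delta [-0.4 -0.9 -0.1]
time_s: 11.52
position: [0.4509, -0.0895, 0.0289]
tcp_rot: [[0.001, 0.0, 1.0], [-0.0, 1.0, -0.0], [-1.0, -0.0, 0.001]]
force: [-0.3, -1.0, 4.7]
opening: 0.657
t 11.52 p [450.9 -89.5  28.9] open 57.2 F [-0.3 -1.   4.7] J [ -25.   40.  114.   -0.   26. -115.]
y,z axes [ 0.  1. -0.] [ 1.    -0.     0.001]
```

```bash
python3 -m inch '{"dp":[[-5,0,0],[-10,0,0],[-15,0,0],[-20,0,0],[-20,0,0],[-15,0,0],[-5,0,0],[0,0,0]],"yaw":[0,0,0,0,0,0,0,0]}'
python3 -m inch '{"dp":[[0,-1.5,6],[0,-1.5,12],[0,-1.5,18],[0,-1.5,18],[0,-1.5,18],[0,-1.5,18],[0,-1.5,18],[0,-1.5,18],[0,-1.5,18],[0,-1.5,18],[0,-1.5,18],[0,-1.5,18],[0,0,18],[0,0,4],[0,0,2],[0,0,0],[0,0,0]],"yaw":[0,0,0,0,0,0,0,0,0,0,0,0,0,0,0,0,0]}'
python3 st.py 672.9 -107.3 34
```

```text
time_s: 12.18
position: [0.4512, -0.0894, 0.1196]
tcp_rot: [[0.002, 0.0, 1.0], [-0.001, 1.0, -0.0], [-1.0, -0.001, 0.002]]
force: [-0.1, -0.2, -1.7]
opening: 0.66
time_s: 13.6
position: [0.6711, -0.107, 0.1175]
tcp_rot: [[-0.003, 0.0, 1.0], [0.001, 1.0, -0.0], [-1.0, 0.001, -0.003]]
force: [-0.9, -1.0, -1.7]
opening: 0.66
t 13.6 p [ 671.1 -107.   117.5] open 57.4 F [-0.9 -1.  -1.7] J [ -18.   42.   79.   -0.   59. -108.]
y,z axes [0.    1.    0.001] [ 1.    -0.    -0.003]
tool delta [83.5 -0.4  2.1]
```

```bash
python3 -m inch '{"dp":[[10,0,0],[18,0,0],[18,0,0],[15,0,0],[10,0,0],[6,0,0],[3,0,0],[1,0,0],[1,0,0],[0,0,0],[0,0,0]],"yaw":[0,0,0,0,0,0,0,0,0,0,0]}'
python3 st.py 672.9 -107.3 34
```

```text
time_s: 14.52
position: [0.6733, -0.1075, 0.0374]
tcp_rot: [[0.001, 0.0, 1.0], [-0.001, 1.0, -0.0], [-1.0, -0.001, 0.001]]
force: [0.1, 0.2, -1.4]
opening: 0.657
t 14.52 p [ 673.3 -107.5   37.4] open 57.2 F [ 0.1  0.2 -1.4] J [ -18.   48.   81.   -0.   51. -108.]
y,z axes [ 0.     1.    -0.001] [ 1.    -0.     0.001]
tool delta [ 3.4  0.2 -0.4]
```

```bash
python3 -m inch '{"dp":[[0.8,0,0],[0.8,0,0],[0.8,0,0],[0.6,0,0],[0,0,0],[0,0,0]],"yaw":[0,0,0,0,0,0]}'; python3 st.py 672.9 -107.3 34
```

```text
time_s: 15.02
position: [0.6728, -0.1073, 0.034]
tcp_rot: [[0.0, 0.0, 1.0], [-0.0, 1.0, -0.0], [-1.0, -0.0, 0.0]]
force: [-0.8, 0.7, 1.4]
opening: 0.659
t 15.02 p [ 672.8 -107.3   34. ] open 57.3 F [-0.8  0.7  1.4] J [ -18.   48.   81.   -0.   51. -108.]
y,z axes [ 0.  1. -0.] [ 1. -0.  0.]
tool delta [-0.   0.   0.1]
```

```bash
python3 -m inch '{"dp":[[0,0,0],[0,0,0],[0,0,0],[0,0,0],[0,0,0],[0,0,0],[-10,0,0],[-20,0,0],[-25,0,0],[-25,0,0],[-20,0,0],[0,0,0]],"yaw":[0,0,0,0,0,0,0,0,0,0,0,0]}' 87
python3 -m inch '{"dp":[[0,-20,-12.4],[0,-20,-12.4],[0,-20,-12.4],[0,-20,-12.4],[0,-20,-12.4],[0,-20,-12.4],[0,-20,-12.4],[0,-20,-12.4],[0,-20,-12.4],[0,-20,-12.4],[0,-20,-12.4],[0,-20,-12.4],[0,-20,-12.4],[0,-20,-12.4],[0,-15,-8],[0,-7.7,-4],[0,0,0],[0,0,0],[0,0,0]],"yaw":[0,0,0,0,0,0,0,0,0,0,0,0,0,0,0,0,0,0,0]}'
python3 st.py 487 -410 29
python3 - <<'E'
from rig import bot
import cv2
from h import *
C={n:bot.capture(n) for n in("scene","top")}
cv2.imwrite("pics/a4.png",np.hstack([C["scene"]["color"][120:320,80:280,::-1],C["top"]["color"][100:300,250:450,::-1]]).repeat(2,0).repeat(2,1))
for n in C:
    for b in blobs(C[n],"blue",.065): print(n,*b)
E
```

```text
time_s: 16.02
position: [0.676, -0.1083, 0.1396]
tcp_rot: [[0.01, 0.0, 1.0], [-0.003, 1.0, -0.0], [-1.0, -0.003, 0.01]]
force: [0.5, -1.5, 0.8]
opening: 1.001
time_s: 17.6
position: [0.4873, -0.4087, 0.1333]
tcp_rot: [[-0.0, -0.0, 1.0], [0.001, 1.0, 0.0], [-1.0, 0.001, -0.0]]
force: [0.6, 0.4, 0.7]
opening: 1.005
t 17.6 p [ 487.3 -408.7  133.3] open 87.5 F [0.6 0.4 0.7] J [ -50.   38.   85.    0.   57. -140.]
y,z axes [-0.     1.     0.001] [ 1.  0. -0.]
tool delta [104.3  -1.4  -0.3]
scene [420. 318.] [1098.5  249.1] 351.4 [1109.2  238.7] [230.4 750.9]
scene [238. 251.] [ 712.3 -117.3] 69.8 [ 713.  -117.5] [64.5 75.5]
scene [237. 238.] [ 674.1 -106.3] 45.9 [ 674.  -106.3] [45.  46.1]
scene [159. 193.] [ 445.7 -283.4] 51.9 [ 444.  -283.4] [51.2 56.1]
scene [46. 12.] [-638.7 -511.3] 212.0 [-647.4 -543. ] [138.  389.6]
top [296. 140.] [ 653.8 -101.4] 72.9 [ 658.6 -102.7] [71.  76.2]
top [297. 133.] [ 670.2 -105.7] 47.5 [ 670.2 -105.6] [46.7 47.6]
top [486.  27.] [ 978.6 -638.3] 113.0 [ 977.3 -640.2] [ 94.4 177.5]
top [132.  23.] [991.6 171.8] 394.6 [991.  109.3] [ 122.4 1490.4]
```

View pics/a4.png

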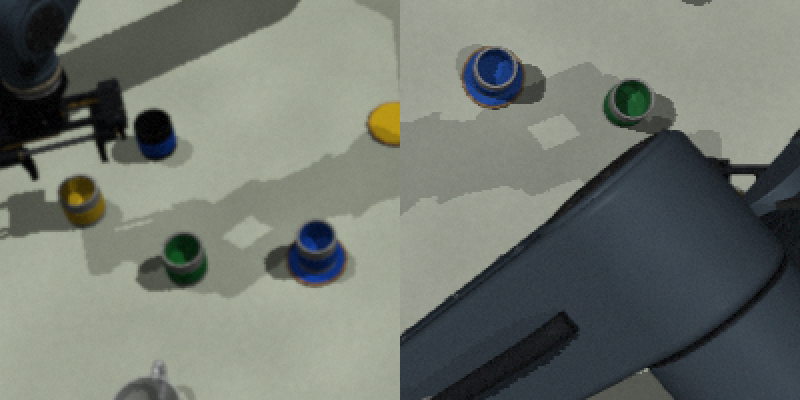

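The blue cup stands centred on its coaster, about 1.5 mm off. Now the yellow cup.

```bash
python3 -m inch '{"dp":[[15,-0.5,0],[20,0,0],[20,0,0],[20,0,0],[15,0,0],[10,0,0],[5,0,0],[0,0,0],[0,0,0]],"yaw":[0,0,0,0,0,0,0,0,0]}'
python3 st.py 487 -410 29
python3 -m inch '{"dp":[[0,0,0],[0,0,0],[0,0,0],[0,0,0],[0,0,0],[0,0,0],[0,0,0],[0,0,0]],"yaw":[0,0,0,0,0,0,0,0]}' 45
python3 st.py 
python3 -m inch '{"dp":[[-5,0,0],[-10,0,0],[-15,0,0],[-20,0,0],[-20,0,0],[-15,0,0],[-5,0,0],[0,0,0],[0,0,0]],"yaw":[0,0,0,0,0,0,0,0,0]}'
python3 st.py 475 86.4 119
```

```text
time_s: 18.45
position: [0.4875, -0.4105, 0.029]
tcp_rot: [[0.001, -0.0, 1.0], [-0.001, 1.0, 0.0], [-1.0, -0.001, 0.001]]
force: [0.4, -0.2, -0.5]
opening: 0.998
t 18.45 p [ 487.5 -410.5   29. ] open 86.8 F [ 0.4 -0.2 -0.5] J [ -50.   47.   88.    0.   46. -140.]
y,z axes [-0.     1.    -0.001] [1.    0.    0.001]
tool delta [-0.   0.5 -0.5]
time_s: 19.12
position: [0.4872, -0.4108, 0.0289]
tcp_rot: [[0.0, 0.0, 1.0], [-0.001, 1.0, -0.0], [-1.0, -0.001, 0.0]]
force: [-1.5, -0.4, 2.8]
opening: 0.654
t 19.12 p [ 487.2 -410.8   28.9] open 56.9 F [-1.5 -0.4  2.8] J [ -50.   47.   88.   -0.   46. -140.]
y,z axes [ 0.     1.    -0.001] [ 1. -0.  0.]
time_s: 19.87
position: [0.4867, -0.4101, 0.1185]
tcp_rot: [[-0.0, 0.0, 1.0], [0.0, 1.0, -0.0], [-1.0, 0.0, -0.0]]
force: [0.4, 0.3, -2.2]
opening: 0.651
t 19.87 p [ 486.7 -410.1  118.5] open 56.7 F [ 0.4  0.3 -2.2] J [ -50.   39.   86.    0.   55. -140.]
y,z axes [0. 1. 0.] [ 1. -0. -0.]
tool delta [-3.000e-01  4.965e+02 -1.190e+01]
```

```bash
python3 -m inch '{"dp":[[0,10,-0.6],[0,18,-0.6],[0,27,-0.6],[0,27,-0.6],[0,27,-0.6],[0,27,-0.6],[0,27,-0.6],[0,27,-0.6],[0,27,-0.6],[0,27,-0.6],[0,27,-0.6],[0,27,-0.6],[0,27,-0.6],[0,27,-0.6],[0,27,-0.6],[0,27,-0.6],[0,27,-0.6],[0,27,-0.6],[0,22,-0.6],[0,15,-0.6]],"yaw":[0,0,0,0,0,0,0,0,0,0,0,0,0,0,0,0,0,0,0,0]}'
python3 -m inch '{"dp":[[0,0,0],[0,0,0],[0,0,0]],"yaw":[0,0,0]}'
python3 st.py 475.2 86.4 34
```

```text
time_s: 21.53
position: [0.4731, 0.089, 0.1176]
tcp_rot: [[-0.003, -0.001, 1.0], [0.001, 1.0, 0.001], [-1.0, 0.001, -0.003]]
force: [0.9, -0.3, -1.2]
opening: 0.657
time_s: 21.78
position: [0.4745, 0.0863, 0.118]
tcp_rot: [[-0.001, 0.0, 1.0], [-0.0, 1.0, -0.0], [-1.0, -0.0, -0.001]]
force: [0.1, -0.2, -0.7]
opening: 0.647
t 21.78 p [474.5  86.3 118. ] open 56.3 F [ 0.1 -0.2 -0.7] J [ -3.  30. 108.  -0.  41. -93.]
y,z axes [ 0.  1. -0.] [ 1.    -0.    -0.001]
tool delta [84.   0.1  0.8]
```

```bash
python3 -m inch '{"dp":[[10,0,0],[18,0,0],[18,0,0],[15,0,0],[10,0,0],[6,0,0],[3,0,0],[1,0,0],[1,0,0],[0.5,0,0],[0,0,0],[0,0,0]],"yaw":[0,0,0,0,0,0,0,0,0,0,0,0]}'
python3 st.py 475.2 86.4 34
```

```text
time_s: 22.78
position: [0.4755, 0.0866, 0.0365]
tcp_rot: [[0.001, 0.0, 1.0], [-0.0, 1.0, -0.0], [-1.0, -0.0, 0.001]]
force: [0.1, 0.2, -1.5]
opening: 0.654
t 22.78 p [475.5  86.6  36.5] open 56.9 F [ 0.1  0.2 -1.5] J [ -3.  40. 111.  -0.  30. -93.]
y,z axes [ 0.  1. -0.] [ 1.    -0.     0.001]
tool delta [ 2.5 -0.2 -0.3]
```

```bash
python3 -m inch '{"dp":[[0.8,0,0],[0.8,0,0],[0.8,0,0],[0,0,0],[0,0,0]],"yaw":[0,0,0,0,0]}'; python3 st.py 475.2 86.4 34
```

```text
time_s: 23.2
position: [0.4753, 0.0866, 0.0339]
tcp_rot: [[0.0, 0.0, 1.0], [0.0, 1.0, -0.0], [-1.0, 0.0, 0.0]]
force: [-0.5, -0.4, 3.5]
opening: 0.651
t 23.2 p [475.3  86.6  33.9] open 56.6 F [-0.5 -0.4  3.5] J [ -3.  40. 111.   0.  29. -93.]
y,z axes [0. 1. 0.] [ 1. -0.  0.]
tool delta [-0.1 -0.2 -0.1]
```

```bash
python3 -m inch '{"dp":[[0,0,0],[0,0,0],[0,0,0],[0,0,0],[0,0,0],[0,0,0],[-10,0,0],[-20,0,0],[-25,0,0],[-25,0,0],[-20,0,0],[0,0,0]],"yaw":[0,0,0,0,0,0,0,0,0,0,0,0]}' 87
python3 -m inch '{"dp":[[0,-22,9.2],[0,-22,9.2],[0,-22,9.2],[0,-22,9.2],[0,-22,9.2],[0,-22,9.2],[0,-22,9.2],[0,-22,9.2],[0,-22,9.2],[0,-22,9.2],[0,-22,9.2],[0,-22,9.2],[0,-22,9.2],[0,-22,9.2],[0,-22,9.2],[0,-22,9.2],[0,-15,6],[0,-7.6,2.5],[0,0,0],[0,0,0]],"yaw":[0,0,0,0,0,0,0,0,0,0,0,0,0,0,0,0,0,0,0,0]}'
python3 st.py 631 -288.2 29
python3 - <<'E'
from rig import bot
import cv2
from h import *
C={n:bot.capture(n) for n in("scene","top")}
cv2.imwrite("pics/a5.png",np.hstack([C["scene"]["color"][100:300,120:320,::-1],C["top"]["color"][100:300,150:350,::-1]]).repeat(2,0).repeat(2,1))
for n in C:
    for b in blobs(C[n],"yellow",.065): print(n,*b)
    for b in blobs(C[n],"green",.06): print(n,"g",*b)
E
```

```text
time_s: 24.2
position: [0.4776, 0.0865, 0.1377]
tcp_rot: [[0.008, 0.0, 1.0], [-0.0, 1.0, -0.0], [-1.0, -0.0, 0.008]]
force: [-0.3, -0.3, -0.2]
opening: 0.998
time_s: 25.87
position: [0.6299, -0.2874, 0.1329]
tcp_rot: [[-0.002, 0.001, 1.0], [0.002, 1.0, -0.001], [-1.0, 0.002, -0.002]]
force: [0.3, -0.1, 0.1]
opening: 1.001
t 25.87 p [ 629.9 -287.4  132.9] open 87.1 F [ 0.3 -0.1  0.1] J [ -34.   42.   76.    0.   62. -124.]
y,z axes [0.001 1.    0.002] [ 1.    -0.001 -0.002]
tool delta [103.9  -1.    1.3]
scene [277. 183.] [524.2  66.3] 78.0 [526.6  65.3] [69.5 84.7]
scene [278. 170.] [477.4  87. ] 46.3 [477.5  87. ] [45.  46.8]
scene [478.  90.] [367.6 921.9] 228.2 [387.2 917.5] [131.8 386. ]
scene [494.  30.] [  16.6 1206.7] 233.5 [  20.5 1200.7] [145.3 376.5]
scene [463.   9.] [-123.3 1150.8] 112.8 [-122.4 1149.5] [111.7 158.7]
scene g [174. 257.] [ 669.7 -287.8] 40.7 [ 662.4 -287.6] [46.7 48.7]
scene g [171. 244.] [ 632.8 -288.6] 44.7 [ 632.8 -288.6] [43.1 45.3]
scene g [341. 200.] [641.2 224.2] 76.6 [641.3 224.2] [75.9 76.2]
scene g [347.  42.] [-61.6 575.6] 58.8 [-60.7 574.5] [48.1 72.1]
scene g [353.   9.] [-263.   699.9] 113.9 [-263.8  700.3] [ 89.5 145.4]
top [221. 204.] [476.9  96.2] 35.3 [476.9  96.4] [26.5 49.5]
top [218. 206.] [477.5 100.2] 53.7 [474.2  92.6] [53.5 71.3]
top [62. 13.] [1022.9  536.6] 111.1 [1022.5  537.5] [ 67.  221.2]
top g [168. 160.] [594.7 237.4] 77.0 [594.7 237.4] [76.  76.4]
```

View pics/a5.png

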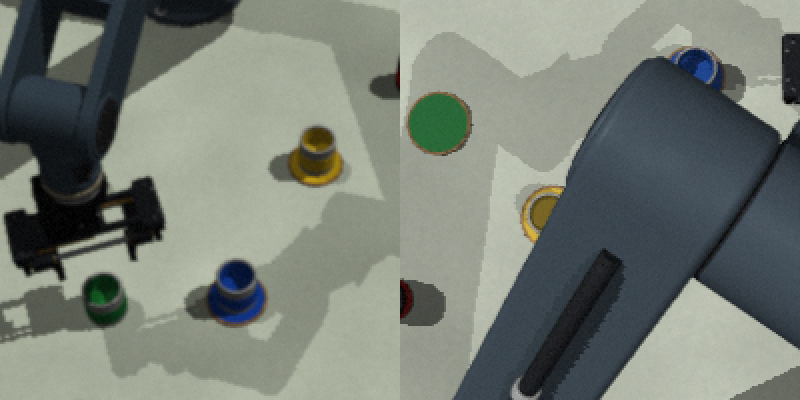

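The yellow cup is centred: the scene view puts it at (477.4, 87.0) mm and its coaster at (477.0, 86.2). The green cup is unmoved, so I'll pick it up.

```bash
python3 -m inch '{"dp":[[14,-0.5,0.5],[20,0,0],[20,0,0],[20,0,0],[15,0,0],[10,0,0],[5,0,0],[0,0,0],[0,0,0]],"yaw":[0,0,0,0,0,0,0,0,0]}'
python3 st.py 631 -288.2 29
python3 -m inch '{"dp":[[0,0,0],[0,0,0],[0,0,0],[0,0,0],[0,0,0],[0,0,0],[0,0,0],[0,0,0]],"yaw":[0,0,0,0,0,0,0,0]}' 45
python3 st.py 
python3 -m inch '{"dp":[[-5,0,0],[-10,0,0],[-15,0,0],[-20,0,0],[-20,0,0],[-15,0,0],[-5,0,0],[0,0,0],[0,0,0]],"yaw":[0,0,0,0,0,0,0,0,0]}'
python3 st.py 606.4 248.5 119
```

```text
time_s: 26.72
position: [0.6316, -0.2887, 0.03]
tcp_rot: [[0.001, 0.0, 1.0], [-0.0, 1.0, -0.0], [-1.0, -0.0, 0.001]]
force: [0.2, 0.3, -0.2]
opening: 1.001
t 26.72 p [ 631.6 -288.7   30. ] open 87.1 F [ 0.2  0.3 -0.2] J [ -34.   50.   79.   -0.   52. -124.]
y,z axes [ 0.  1. -0.] [ 1.    -0.     0.001]
tool delta [ 1.   0.5 -0.6]
time_s: 27.38
position: [0.6315, -0.2889, 0.0301]
tcp_rot: [[0.001, 0.0, 1.0], [-0.001, 1.0, -0.0], [-1.0, -0.001, 0.001]]
force: [-1.2, 0.9, 3.5]
opening: 0.658
t 27.38 p [ 631.5 -288.9   30.1] open 57.3 F [-1.2  0.9  3.5] J [ -34.   50.   79.   -0.   52. -124.]
y,z axes [ 0.     1.    -0.001] [ 1.    -0.     0.001]
time_s: 28.13
position: [0.6311, -0.2885, 0.1201]
tcp_rot: [[0.0, 0.0, 1.0], [-0.0, 1.0, -0.0], [-1.0, -0.0, 0.0]]
force: [-0.2, -0.6, -1.6]
opening: 0.659
t 28.13 p [ 631.1 -288.5  120.1] open 57.3 F [-0.2 -0.6 -1.6] J [ -34.   43.   77.    0.   61. -124.]
y,z axes [ 0.  1. -0.] [ 1. -0.  0.]
tool delta [  1.  537.  -24.9]
```

```bash
python3 -m inch '{"dp":[[0,12,-1.2],[0,20,-1.2],[0,30,-1.2],[0,30,-1.2],[0,30,-1.2],[0,30,-1.2],[0,30,-1.2],[0,30,-1.2],[0,30,-1.2],[0,30,-1.2],[0,30,-1.2],[0,30,-1.2],[0,30,-1.2],[0,30,-1.2],[0,30,-1.2],[0,30,-1.2],[0,30,-1.2],[0,25,-1.2],[0,18,-1.2],[0,12.2,-1.2]],"yaw":[0,0,0,0,0,0,0,0,0,0,0,0,0,0,0,0,0,0,0,0]}'
python3 -m inch '{"dp":[[0,0,-0.7],[0,0,0],[0,0,0],[0,0,0]],"yaw":[0,0,0,0]}'
python3 st.py 606.7 248.5 35
```

```text
time_s: 29.8
position: [0.6052, 0.2513, 0.1181]
tcp_rot: [[-0.003, -0.002, 1.0], [-0.0, 1.0, 0.002], [-1.0, -0.0, -0.003]]
force: [-1.1, 0.2, -2.2]
opening: 0.662
time_s: 30.13
position: [0.6067, 0.2472, 0.1194]
tcp_rot: [[-0.001, 0.002, 1.0], [-0.001, 1.0, -0.002], [-1.0, -0.001, -0.001]]
force: [0.4, -0.7, -0.8]
opening: 0.66
t 30.13 p [606.7 247.2 119.4] open 57.4 F [ 0.4 -0.7 -0.8] J [ 12.  40.  83.  -0.  57. -77.]
y,z axes [ 0.002  1.    -0.001] [ 1.    -0.002 -0.001]
tool delta [84.4  1.4  0.1]
```

```bash
python3 -m inch '{"dp":[[10,0,0],[18,0,0],[18,0,0],[15,0,0],[10,0,0],[6,0,0],[3,0,0],[1,0,0],[1,0,0],[0.5,0,0],[0,0,0],[0,0,0]],"yaw":[0,0,0,0,0,0,0,0,0,0,0,0]}'
python3 st.py 606.7 248.5 35
```

```text
time_s: 31.13
position: [0.6071, 0.2487, 0.0378]
tcp_rot: [[0.001, 0.0, 1.0], [0.0, 1.0, -0.0], [-1.0, 0.0, 0.001]]
force: [0.4, -0.1, -0.1]
opening: 0.658
t 31.13 p [607.1 248.7  37.8] open 57.3 F [ 0.4 -0.1 -0.1] J [ 13.  47.  85.   0.  48. -77.]
y,z axes [0. 1. 0.] [ 1.    -0.     0.001]
tool delta [ 2.8 -0.2 -0.4]
```

```bash
python3 -m inch '{"dp":[[0.8,0,0],[0.8,0,0],[0.8,0,0],[0,0,0],[0,0,0]],"yaw":[0,0,0,0,0]}'; python3 st.py 606.7 248.5 35
```

```text
time_s: 31.55
position: [0.6068, 0.2487, 0.0351]
tcp_rot: [[0.0, 0.0, 1.0], [0.0, 1.0, -0.0], [-1.0, 0.0, 0.0]]
force: [-1.0, 0.8, 2.9]
opening: 0.659
t 31.55 p [606.8 248.7  35.1] open 57.3 F [-1.   0.8  2.9] J [ 13.  47.  85.   0.  48. -77.]
y,z axes [0. 1. 0.] [ 1. -0.  0.]
tool delta [ 0.1 -0.2 -0.1]
```

Contact felt. I'll release, rise and move the arm clear for the final check (back toward y=+, high up).

```bash
python3 -m inch '{"dp":[[0,0,0],[0,0,0],[0,0,0],[0,0,0],[0,0,0],[0,0,0],[-10,0,0],[-20,0,0],[-25,0,0],[-25,0,0],[-25,0,0],[-25,0,0],[-20,0,0],[0,0,0]],"yaw":[0,0,0,0,0,0,0,0,0,0,0,0,0,0]}' 87
python3 -m inch '{"dp":[[0,30,-18],[0,30,-18],[0,30,-18],[0,30,-18],[0,30,-18],[0,30,-18],[0,30,-18],[0,30,-18],[0,30,-18],[0,30,-18],[0,30,-18],[0,15,-9],[0,0,0],[0,0,0],[0,0,0]],"yaw":[0,0,0,0,0,0,0,0,0,0,0,0,0,0,0]}'
python3 st.py
python3 - <<'E'
from rig import bot
import cv2
from h import *
for n in("scene","top"):
    c=bot.capture(n); cv2.imwrite(f"pics/{n}9.png",c["color"][:,:,::-1])
    for col in HUE:
        for b in blobs(c,col,.065):
            if 40<b[2]<52: print(n,col,*b)
E
```

```text
time_s: 32.72
position: [0.6098, 0.2494, 0.1908]
tcp_rot: [[0.01, 0.0, 1.0], [0.002, 1.0, -0.0], [-1.0, 0.002, 0.01]]
force: [0.2, 0.4, -0.1]
opening: 0.998
time_s: 33.97
position: [0.4004, 0.5923, 0.1843]
tcp_rot: [[-0.0, 0.001, 1.0], [-0.002, 1.0, -0.001], [-1.0, -0.002, -0.0]]
force: [0.4, -0.4, -0.3]
opening: 1.0
t 33.97 p [400.4 592.3 184.3] open 87.0 F [ 0.4 -0.4 -0.3] J [ 47.  40.  70.  -0.  70. -43.]
y,z axes [ 0.001  1.    -0.002] [ 1.    -0.001 -0.   ]
scene red [377. 147.] [489.4 423.4] 44.5 [489.4 423.3] [43.2 44.9]
scene blue [237. 238.] [ 674.1 -106.3] 45.9 [ 674.1 -106.2] [44.9 46.2]
scene blue [159. 193.] [ 446.4 -283.2] 50.5 [ 445.2 -282.9] [50.1 53.8]
scene yellow [278. 169.] [477.4  87. ] 46.3 [477.4  87. ] [45.1 46.8]
scene green [344. 188.] [608.2 249.2] 43.0 [608.2 249.2] [41.5 43.5]
top red [150. 250.] [361.4 283.2] 45.0 [360.5 301. ] [57.9 70.2]
top red [ 96. 201.] [484.6 424. ] 48.1 [484.7 424.2] [47.5 47.6]
top blue [297. 133.] [ 670.3 -105.7] 47.7 [ 670.2 -105.6] [46.9 47.8]
top green [163. 157.] [604.3 250.4] 46.6 [604.3 250.2] [45.4 46.4]
```

View pics/top9.png

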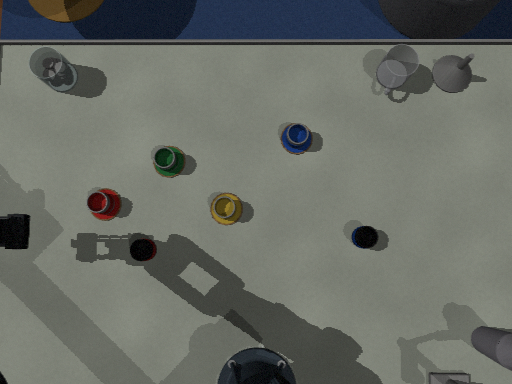

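View pics/scene9.png

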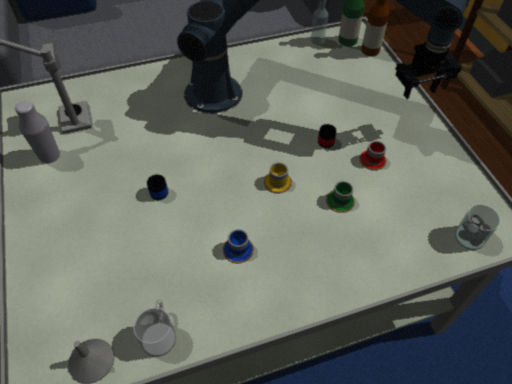

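Both views show all four cups upright on their own coasters: red (104,203), green (169,160), yellow (227,208) and blue (297,137) in the top view. The measuring cups are unmoved at (143,250) and (365,237), and the arm is clear. Handing in.

```bash
python3 -c "
from rig import bot
print(bot.hand_in())"
```

```text
the job is handed in; nothing more can be done
None
```

All four steel cups are standing upright on the coasters of their own colour. I set each one down until the force reading showed contact, then released it. The job took about 34 s of robot time.

- **Centring:** in the last pictures the red, blue and green cups measured within about 2 mm of their coaster centres in both views. The two cameras disagreed by up to about 5 mm in absolute x (about 3 mm or less for most points). I averaged them for targeting and judged centring within each view.
- **Yellow cup:** in the last top picture the yellow rim wasn't separated from its coaster by colour. Its number therefore comes from the scene view alone (about 1 mm off), and the top picture looks centred.
- **Measuring cups:** in both pictures the black cups stand at the same pixels as at the start.
- **Forces and arm:** force readings at the end of each move stayed under 5 N. The gripper was open and clear of everything when I handed in.

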